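Load a lacing-shoe board into the eyelet jig

TASK

Load the charcoal shoe board with the white toe into the sloping jig, toe end uphill: set it down gently, lying flat on the plate a couple of centimetres short of both fences, and let go so that it slides down by itself, fully home into the corner. Then push the red clamp down the slope until its nose bears on the toe with a firm press of about 12 newtons (never over 20), and let go so that it stays snug there. Leave the blue shoe board and the wooden spool alone.

Things in the scene. Friction and masses are not known exactly. Their poses are not given: they have to be found in the camera images.
- board_grip (a point): grip point of the charcoal shoe board, centred on its upright pale wooden tongue, 34 mm above the board's underside; axes: x to the rounded toe, y to the left, z up. The tongue stands midway along the board: 44 long (x), 22 wide (y), from 12 to 46 mm above the underside. Mass about 0.16 kg (0.11 to 0.23). Starts flat on the table
- board_toe (a point): foremost point of the charcoal board's rounded white-capped toe, on its centre line, 71 mm ahead of the grip point, 6 mm above the underside. The board is a flat shoe outline 142 long x 64 wide x 12 mm thick: heel end square, sides straight, toe a half circle of 32 mm radius
- plate: sloping smooth white plate of the jig (fixed; friction about 0.15). Origin on its upper surface; x points up the slope away from the robot (rises about 17 deg), y up the slope to the left (about 15 deg), z square out of the plate: gravity slides a part to -x and -y. Surface spans x -140 to 150, y -65 to 85 mm. A board fully home has its grip point at (-49, -13, 34) mm here
- corner (a point): locating corner on the plate's surface, where the inner faces of two dark steel fences meet, at plate (-120, -45, 0) mm. Fences are 10 mm high, 12 mm thick: the heel fence runs 105 mm from here along plate +y, the side fence 138 mm along plate +x. Fully home: the board's square heel on the first, its side on the second, toe uphill
- clamp (a joint): position in m of the red clamp, a block sliding down the plate's -x: 0 fully open (uphill), its front face then at plate x = +110 mm; grows downhill. A brass nose stands 3 to 33 mm out of that face, set differently each time and not measured, so it meets the toe of a board that is home anywhere from 0.055 to 0.085. Slide friction about 2 N; it stays put and keeps its squeeze. Starts at 0 to 0.008
- clamp_post (a point): grip point on the clamp's upright steel post (18 mm diameter, from 15 to 60 mm above the plate), 38 mm above the plate, 18 mm uphill of the clamp's front face, at plate y = -13 mm; the red block is 36 long x 60 wide and reaches to 15 mm above the plate. The brass nose is 34 wide, 9 mm high, rigid and stiffly set
- blue_grip (a point): the same grip point on another shoe board of the same shape, blue with a yellow toe, lying on the table: leave it alone
- spool: wooden lace spool, 40 mm diameter, 36 mm high, standing on the table: leave it alone; origin at the centre of its underside

How it is judged:
By the outcome, as a careful person would: the job done as asked, in the order asked, and still so for the second after the job is handed in, with the robot touching nothing.
It also fails if it takes over 67 s, if anything falls off the work surface, if the arm or the gripper's body presses on something with over 40 N, if the wrist force passes 120 N, or if a joint passes its speed limit or range.

ROBOT

A 7-joint arm with a two-finger parallel gripper is mounted at the origin on the work surface. World frame = base frame: x ahead of the robot, y to its left, z up, the work surface at z = 0. Lengths are in m, angles in rad, forces in N, time in s.
With the tool pointing down it reaches from about 0.4 to 0.85 m from the base axis. Payload 4.5 kg.
Tool frame: the origin (TCP) lies between the finger pads; the fingertips stand 8 mm ahead of it and the grasp point (between the pads) lies 11 mm behind it (manip.nose_length is the distance from the TCP to the fingertips, in m); z points along the fingers, y is the line along which they close (so a half turn about z gives the same grasp; the last joint's range is limited). The gripper opens to 88 mm and grips with 3 to 60 N. Pads are 18 mm wide; open, the fingers measure 123 mm over their backs; the gripper's body (75 mm by 187 mm) begins 45 mm behind the grasp point.
Start: joints at [1.364, 0.689, -0.195, 1.565, 0.157, 0.902, -0.215], TCP at [0.149, -0.607, 0.247] pointing down, gripper open.
Joint ranges: [-3.01, 3.01], [-0.46, 2.08], [-1.47, 1.51], [0.13, 2.56], [-1, 4.14], [0.04, 2.09], [-2.66, 2.66]. Speed limits (rad/s): [2.57, 2.57, 3.14, 3.14, 3.14, 3.14, 3.14].

INTERFACE

Orientations are given as [roll, pitch, yaw] about the fixed x, y, z axes, in that order (R = Rz(yaw) Ry(pitch) Rx(roll)).
In Python, from workcell import manip, vision, nets gives the robot as it stands.
- The arm moves only by the tool drive_tool, never from a script. Its argument "targets" is a list of rows, each a list of 7 numbers: the turn, a rotation vector about the tool's x, y, z in units of 10 degrees (1.0 is 10 degrees), then the shift along the tool's x, y, z in mm, then the opening, from -1 (shut) to 1 (fully open). A call has 1 to 5 rows; each row shifts and turns the commanded pose from where the row before left it, along the tool's axes as they then stand; what a row does not reach is not made up. A row lasts 1/8 s, in which the tool goes at most 62.5 mm and 10.7 degrees, less where a joint would pass 70% of its speed; a pose out of reach is approached as far as the arm can. A call is refused whole if a number of a shift passes 62.5 or a number of a turn 1, either way. A call with a gripper value outside its range is refused whole. The fingers move at their own pace and stop on an object; "newtons" is the grip in N (left out, the last holds). Time passes only in rows, so rows that do not move let the fingers close. It gives the time, the measured TCP pose, the force, the opening and the grip force at its end, in the units of the state.
- manip.read_state(): the state, without advancing time (a new reading comes with each control period).
- vision.get_image(name): name is "scene" or "top" or "wrist"; returns a dict with "frame" (400x640x3 uint8, red, green, blue), "mtx" (3x3 intrinsics, pixels), "R" (3x3) and "t" (3): a world point X has camera coordinates R X + t; the wrist camera has in their place "mount" (4x4, takes a point from camera to tool coordinates, whose origin is the TCP and whose axes are the flange's). Camera axes: x right, y down, z forward; pixel columns grow to the right and rows downward; lengths in m; the calibration is good to about 2 mm. The wrist camera is an equidistant fisheye: a pixel r from the principal point sees the ray r / f radians off the axis. A picture is of the moment at which its call begins: read the wrist's pose just before it. There is no depth.
- manip.hand_in(): hands the job in; it is judged then, once.
Trained networks look in a picture, given as the dict that the camera call returned (one of the last four; its "shot" number tells which), for a name from the list of things; names that differ only in an ending like _2 or _b are one class to them, and where a whole thing is asked for, a point or a joint stands for the part that bears it (a point fixed in the world has none). Each returns a list of dicts, best first, with "p" (0 to 1); they miss things now and then, are a little off and sometimes report something else, mostly with a low value. They report only what shows in the picture. A call takes as long as a camera call.
- nets.outline_of(label, picture): "pixels" (400x640 bool, what is visible of it) and "extent" ([centre column, centre row, width, height] in pixels, round what is visible of it).
The state is a dict: "time": time; "joint_positions": joint angles; "dq": joint speeds; "tau": joint torques, N m; "eef_pos": TCP position; "tcp_rot": TCP orientation; "contact_force": force on the tool from outside, world axes, zero at the start; "torque": the same for the moment, N m; "gripper_width": finger opening in m; "grip_force": force on a finger pad.
Only numpy, scipy, OpenCV 4.12 (cv2) and the standard library are available. Lean on these libraries where they do the work, as an engineer would, in place of code of your own. Each camera call takes 0.05 s, during which the arm holds its last target. There are 200 camera calls.

## Working session

There is one attempt and no reset: what is moved stays moved. The work goes in short steps, Python scripts to look and compute and a tool call to move; the robot and the scene stay as the last step left them, time stands still between calls to the robot, and variables do not carry over. Pictures are saved under pics/ and viewed, at most 10 in all, crops included, and the job is handed in when it is done.

Besides the shell and the picture viewer there is one more tool, called after "Request:" by a JSON object that holds its "op" and its "data", one argument or row to a line. drive_tool: Moves the arm, as the interface text tells. Its arguments: {"type":"object","properties":{"targets":{"type":"array"},"newtons":{"type":"number"}},"required":["targets"]}

```bash
mkdir -p pics; cat > a.py <<'E'
from workcell import manip, vision, nets
import cv2, numpy as np
s=manip.read_state(); print({k:np.round(v,3).tolist() for k,v in s.items()}, manip.nose_length)
for n in ["scene","top"]:
    p=vision.get_image(n); cv2.imwrite(f"pics/{n}0.png",cv2.cvtColor(p["frame"],cv2.COLOR_RGB2BGR))
    np.savez(f"{n}0.npz",**{k:v for k,v in p.items()})
    for l in ["board_grip","blue_grip","plate","clamp","spool"]:
        for o in nets.outline_of(l,p)[:2]: print(n,l,round(o["p"],2),np.round(o["extent"]).tolist())
    print(np.round(p["mtx"],1).tolist(),np.round(p["R"],3).tolist(),np.round(p["t"],3).tolist())
E
python3 a.py
```

```text
{'time': 0.0, 'joint_positions': [1.364, 0.69, -0.195, 1.566, 0.157, 0.903, -0.215], 'dq': [-0.002, 0.001, -0.0, -0.0, -0.002, -0.001, -0.0], 'tau': [-0.0, -52.756, -1.267, -15.343, -0.053, 0.007, 0.0], 'eef_pos': [0.149, -0.606, 0.246], 'tcp_rot': [-3.14, 0.0, 0.241], 'contact_force': [-0.853, -0.094, -0.356], 'torque': [-0.035, -0.019, -0.067], 'grip_force': 0.0, 'gripper_width': 0.088} 0.008
scene board_grip 0.59 [404.0, 259.0, 40.0, 52.0]
scene blue_grip 0.71 [377.0, 215.0, 44.0, 45.0]
scene plate 0.9 [232.0, 212.0, 90.0, 70.0]
scene clamp 0.98 [214.0, 214.0, 36.0, 37.0]
scene spool 0.86 [345.0, 290.0, 19.0, 30.0]
[[498.4, 0.0, 319.9], [0.0, 498.4, 196.5], [0.0, 0.0, 1.0]] [[0.065, 0.998, -0.003], [0.553, -0.038, -0.832], [-0.831, 0.052, -0.554]] [-0.076, -0.213, 1.509]
top board_grip 0.82 [253.0, 172.0, 32.0, 56.0]
top blue_grip 0.63 [260.0, 227.0, 48.0, 53.0]
top plate 0.93 [383.0, 202.0, 73.0, 120.0]
top clamp 0.65 [400.0, 156.0, 32.0, 21.0]
top spool 0.71 [306.0, 136.0, 10.0, 22.0]
top spool 0.37 [259.0, 228.0, 46.0, 55.0]
[[436.8, 0.0, 319.2], [0.0, 436.8, 197.1], [0.0, 0.0, 1.0]] [[0.027, -1.0, 0.006], [-0.996, -0.028, -0.089], [0.089, -0.004, -0.996]] [0.01, 0.562, 1.081]
```

```bash
python3 -c "
import cv2
a=cv2.imread('pics/scene0.png')[150:330,150:450];b=cv2.imread('pics/top0.png')[100:290,200:460]
cv2.imwrite('pics/s1.png',cv2.resize(a,(800,480),interpolation=cv2.INTER_CUBIC));cv2.imwrite('pics/t1.png',cv2.resize(b,(780,570),interpolation=cv2.INTER_CUBIC))"
```

```text
(no output)
```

View pics/s1.png

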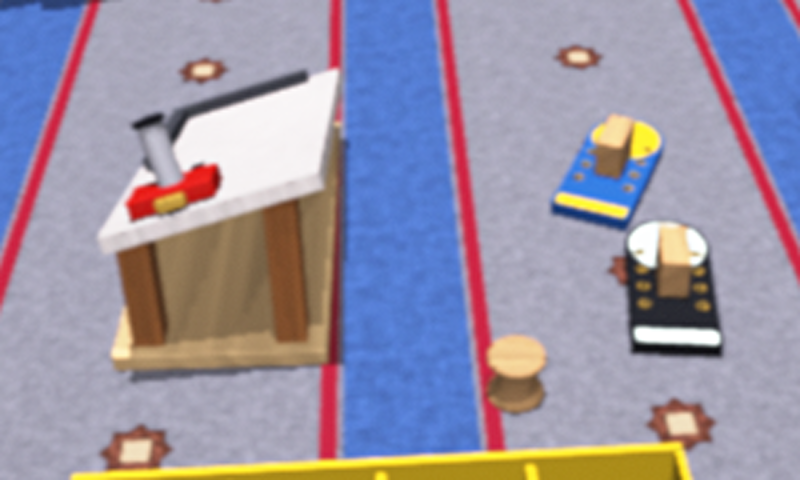

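View pics/t1.png

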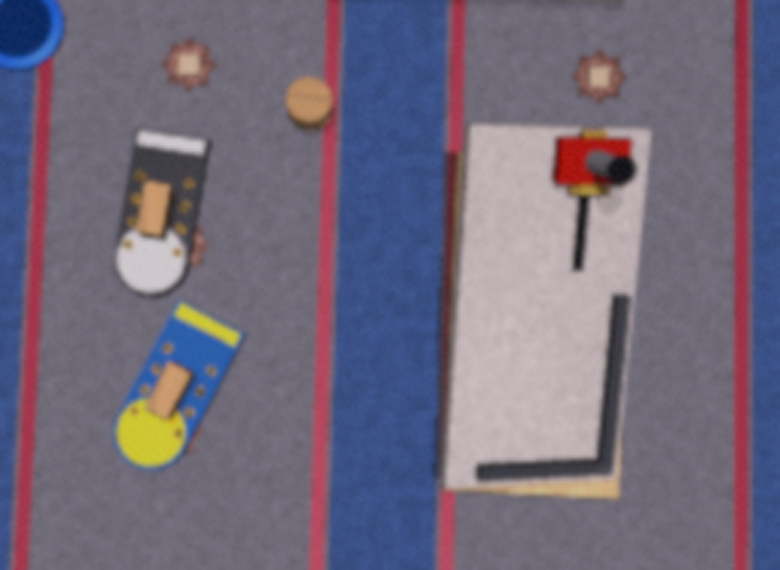

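```bash
cat > fit.py <<'E'
import numpy as np
from scipy.optimize import least_squares
from scipy.spatial.transform import Rotation as Ro
C={n:np.load(f"{n}0.npz") for n in("scene","top")}
def proj(n,X):
    c=C[n];q=X@c["R"].T+c["t"];q=q@c["mtx"].T;return q[:,:2]/q[:,2:]
def pix(n,uv):
    uv=np.array(uv,float);return uv/2.6667+150 if n=="scene" else uv/3+[200,100]
def plateR(yaw,a,b):
    x=np.array([np.cos(a),0,np.sin(a)]);zc=np.sin(b)
    # y unit, perp to x, y.z=sin b
    yx=-zc*np.sin(a)/np.cos(a);y=np.array([yx,np.sqrt(1-zc**2-yx**2),zc])
    return Ro.from_euler("z",yaw).as_matrix()@np.c_[x,y,np.cross(x,y)]
P={"top":[((150,85,0),(470,125)),((150,-65,0),(651,129)),((-140,85,0),(443,488)),((-120,-45,10),(601,460)),((-120,60,10),(477,465)),((18,-45,10),(613,295))],
 "scene":[((150,-65,0),(103,238)),((150,85,0),(325,183)),((-140,85,0),(340,70))]}
def res(p):
    R=plateR(p[3],p[4],p[5]);r=[(p[4:]-np.radians([17,15]))/np.radians(.7)]
    for n in P:
        X=np.array([q[0] for q in P[n]])/1e3@R.T+p[:3]
        r.append((proj(n,X)-pix(n,[q[1] for q in P[n]])).ravel()/.7)
    return np.concatenate(r)
f=least_squares(res,[.55,-.15,.12,0,.3,.26]);p=f.x
print("plate",p[:3].round(4),np.degrees(p[3:]).round(2));print(f.fun.round(1))
R=plateR(*p[3:]);np.savez("plate.npz",R=R,t=p[:3])
B={"top":[((-71,-32,12),(138,130)),((-71,32,12),(210,142)),((71,0,12),(150,295))],
 "scene":[((-71,32,0),(635,352)),((-71,-32,0),(720,353)),((71,0,12),(668,222))]}
def resb(p):
    r=[]
    for n in B:
        X=Ro.from_euler("z",p[2]).apply(np.array([q[0] for q in B[n]])/1e3)+[p[0],p[1],0]
        r.append((proj(n,X)-pix(n,[q[1] for q in B[n]])).ravel())
    return np.concatenate(r)
g=least_squares(resb,[.55,.15,3.1]);print("board",g.x[:2].round(4),np.degrees(g.x[2]));print(g.fun.round(1))
print("grip home",R@[-.049,-.013,.034]+p[:3],"corner",R@[-.12,-.045,0]+p[:3])
v=np.linalg.inv(R);print(R.round(3).tolist())
E
python3 fit.py
```

```text
plate [ 0.5403 -0.1315  0.0889] [-1.19 17.11 13.71]
[ 0.2 -1.8 -2.  -0.7 -1.5 -0.2 -0.3 -0.5 -0.6  0.7  0.3  0.6  0.9  0.5
 -1.2  1.5 -1.3 -1.4  0.2  0.1]
board [0.6237 0.1985] 172.69232399512964
[-0.9 -0.6 -0.5 -0.8 -1.9  0.3 -1.6 -0.1  0.6  0.9 -1.6 -1.6]
grip home [ 0.48425455 -0.15139749  0.10285207] corner [ 0.42796496 -0.17280393  0.04290003]
[[0.956, -0.053, -0.29], [-0.02, 0.97, -0.242], [0.294, 0.237, 0.926]]
```

Request:
{"op": "drive_tool", "data": {
  "targets": [
    [0,0,0,40,-42,-6,0.2],
    [0,0,0,40,-42,-4,0.2],
    [0,0,0,40,-42,0,0.2],
    [0,0,0,40,-42,0,0.2],
    [0,0,0,40,-42,0,0.2]
  ]
}}

```text
time: 1.23
eef_pos: [0.2942, -0.3539, 0.2571]
tcp_rot: [3.141, -0.001, 0.241]
contact_force: [0.0, 0.2, 0.4]
gripper_width: 0.0528
grip_force: 0.0
```

Request:
{"op": "drive_tool", "data": {
  "targets": [
    [0,0,0,40,-42,0,0.2],
    [0,0,0,40,-42,0,0.2],
    [0,0,0,40,-42,0,0.2],
    [0,0,0,40,-42,0,0.2],
    [0,0,0,40,-42,0,0.2]
  ]
}}

```text
time: 1.85
eef_pos: [0.4384, -0.102, 0.257]
tcp_rot: [3.141, -0.001, 0.241]
contact_force: [0.5, -0.1, -0.6]
gripper_width: 0.0531
grip_force: 0.0
```

```bash
cat > go.py <<'E'
# python3 go.py world x y z [rx ry rz] | plate gx gy gz (grasp point in plate coords) : prints remaining rotvec (10deg) & shift (mm) in tool axes
import sys,numpy as np
from workcell import manip
from scipy.spatial.transform import Rotation as Ro
def tool_down(yaw,Rb=None): # tool x along heading yaw, z down
    return Ro.from_euler("z",yaw,degrees=True).as_matrix()@np.diag([1,-1,-1])
def rel(Rg,pt):
    s=manip.read_state();R=Ro.from_euler("xyz",s["tcp_rot"]).as_matrix()
    rv=Ro.from_matrix(R.T@Rg).as_rotvec(degrees=True)/10
    print("rot10",rv.round(2),"shift_now",(R.T@(pt-s["eef_pos"])*1e3).round(1),"shift_final_axes",(Rg.T@(pt-s["eef_pos"])*1e3).round(1))
    return s
def stat(s):
    print("t",s["time"],"q",np.degrees(s["joint_positions"]).round(0),"p",np.round(s["eef_pos"],4),"rpy",np.degrees(s["tcp_rot"]).round(1),"F",np.round(s["contact_force"],2),"w",round(s["gripper_width"],4),s["grip_force"])
def plate_target(g,flip=1): # grasp point g (mm, plate frame) -> TCP pose; tool x = flip*plate x
    d=np.load("plate.npz");R=d["R"]@np.diag([flip,-flip,-1.]);return R,d["R"]@(np.array(g)/1e3)+d["t"]+R[:,2]*.011
if __name__=="__main__":
    a=[float(v) for v in sys.argv[2:]]
    if sys.argv[1]=="w": stat(rel(tool_down(a[3]),np.array(a[:3])+[0,0,-.011]))
    else: stat(rel(*plate_target(a[:3],a[3])))
E
python3 go.py w .624 .1985 .20 172.7;python3 go.py w .624 .1985 .20 -7.3
```

```text
rot10 [ 1.000e-02  0.000e+00 -1.589e+01] shift_now [ 251.8 -247.7   68.1] shift_final_axes [-145.9  321.7   68. ]
t 1.85 q [ 13.  26.  -9. 118.   7.  37. -76.] p [ 0.4384 -0.102   0.257 ] rpy [ 1.80e+02 -1.00e-01  1.38e+01] F [ 0.5  -0.12 -0.57] w 0.0531 0.0
rot10 [ 0.   -0.01  2.11] shift_now [ 251.8 -247.7   68.1] shift_final_axes [ 145.9 -321.7   68. ]
t 1.85 q [ 13.  26.  -9. 118.   7.  37. -76.] p [ 0.4384 -0.102   0.257 ] rpy [ 1.80e+02 -1.00e-01  1.38e+01] F [ 0.5  -0.12 -0.57] w 0.0531 0.0
```

Request:
{"op": "drive_tool", "data": {
  "targets": [
    [0,0,0,42,-41,0,0.2],
    [0,0,0,42,-41,0,0.2],
    [0,0,0,42,-41,0,0.2],
    [0,0,0,42,-41,0,0.2],
    [0,0,0,42,-41,0,0.2]
  ]
}}

```text
time: 2.48
eef_pos: [0.5934, 0.1472, 0.2569]
tcp_rot: [3.141, -0.0, 0.241]
contact_force: [1.5, 0.1, -0.2]
gripper_width: 0.0527
grip_force: 0.0
```

Request:
{"op": "drive_tool", "data": {
  "targets": [
    [0,0,0,32,-32,0,0.2],
    [0,0,-1,0,0,0,0.2],
    [0,0,-1,0,0,0,0.2],
    [0,0,-1,0,0,0,0.2],
    [0,0,-1,0,0,0,0.2]
  ]
}}

```text
time: 3.1
eef_pos: [0.6158, 0.1841, 0.2567]
tcp_rot: [3.141, 0.0, 0.945]
contact_force: [0.3, -1.1, -0.4]
gripper_width: 0.0528
grip_force: 0.0
```

Request:
{"op": "drive_tool", "data": {
  "targets": [
    [0,0,-1,0,0,0,0.2],
    [0,0,-1,0,0,0,0.2],
    [0,0,-1,0,0,0,0.2],
    [0,0,-1,0,0,0,0.2],
    [0,0,-1,0,0,0,0.2]
  ]
}}

```text
time: 3.72
eef_pos: [0.6159, 0.184, 0.2567]
tcp_rot: [3.142, 0.0, 1.817]
contact_force: [-0.2, 0.1, 0.2]
gripper_width: 0.0528
grip_force: 0.0
```

Request:
{"op": "drive_tool", "data": {
  "targets": [
    [0,0,-1,0,0,0,0.2],
    [0,0,-1,0,0,0,0.2],
    [0,0,-1,0,0,0,0.2],
    [0,0,-1,0,0,0,0.2],
    [0,0,-1,0,0,0,0.2]
  ]
}}

```text
time: 4.35
eef_pos: [0.616, 0.1839, 0.2567]
tcp_rot: [-3.141, 0.0, 2.69]
contact_force: [-0.2, -0.3, 0.5]
gripper_width: 0.0528
grip_force: 0.0
```

Request:
{"op": "drive_tool", "data": {
  "targets": [
    [0,0,-1,0,0,20,0.2],
    [0,0,-0.9,0,0,20,0.2],
    [0,0,0,0,0,20,0.2],
    [0,0,0,0,0,0,0.2]
  ]
}}

```text
time: 4.85
eef_pos: [0.6151, 0.1834, 0.1949]
tcp_rot: [-3.139, -0.003, 3.013]
contact_force: [1.1, -0.6, 0.6]
gripper_width: 0.0532
grip_force: 0.0
```

```bash
python3 go.py w .624 .1985 .20 172.7; cat > wr.py <<'E'
import sys,cv2,numpy as np
from workcell import manip,vision,nets
s=manip.read_state();p=vision.get_image("wrist")
np.savez(sys.argv[1]+".npz",mtx=p["mtx"],mount=p["mount"],pos=s["eef_pos"],rpy=s["tcp_rot"])
cv2.imwrite(f"pics/{sys.argv[1]}.png",cv2.cvtColor(p["frame"],cv2.COLOR_RGB2BGR))
print(p["mtx"].round(1).tolist(),p["mount"].round(3).tolist())
for l in sys.argv[2:]:
    for o in nets.outline_of(l,p)[:1]: print(l,o["p"],o["extent"])
E
python3 wr.py w1 board_grip
```

```text
rot10 [-0.01 -0.02 -0.01] shift_now [-6.9 16.2  5.9] shift_final_axes [-6.9 16.2  5.9]
t 4.85 q [  3.  51. -48.  88.  41.  60.  27.] p [0.6151 0.1834 0.1949] rpy [-179.9   -0.2  172.6] F [ 1.13 -0.55  0.57] w 0.0532 0.0
[[309.7, 0.0, 316.1], [0.0, 309.7, 201.0], [0.0, 0.0, 1.0]] [[-0.001, -0.954, -0.3, 0.078], [1.0, -0.001, 0.001, 0.001], [-0.001, -0.3, 0.954, -0.138], [0.0, 0.0, 0.0, 1.0]]
board_grip 0.88 [333.4, 184.4, 58.5, 126.9]
```

View pics/w1.png

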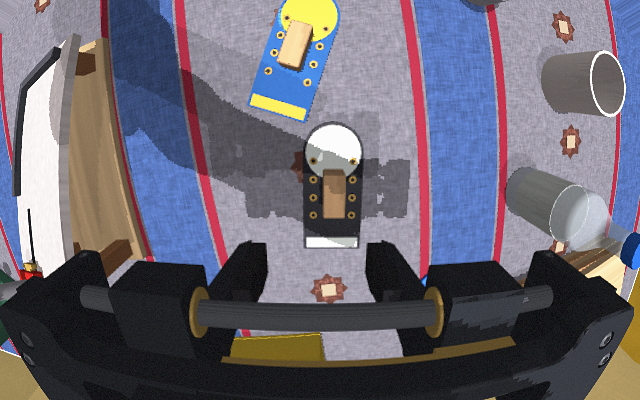

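```bash
cat > wfit.py <<'E'
import numpy as np
from scipy.spatial.transform import Rotation as Ro
def ray(d,uv,z):  # world point at height z
    f=d["mtx"][0,0];a=(np.array(uv)-d["mtx"][:2,2]);r=np.hypot(*a);th=r/f
    v=np.array([*(a/r*np.sin(th)),np.cos(th)])
    M=d["mount"];R=Ro.from_euler("xyz",d["rpy"]).as_matrix()
    o=R@M[:3,3]+d["pos"];w=R@M[:3,:3]@v
    return o+w*(z-o[2])/w[2]
if __name__=="__main__":
    d=np.load("w1.npz")
    t=ray(d,(333,123),.012);a=ray(d,(304.5,248),.012);b=ray(d,(358.5,248),.012);h=(a+b)/2
    print(t,a,b,"len",np.linalg.norm(t-h),"wid",np.linalg.norm(a-b),"centre",(t+h)/2,"yaw",np.degrees(np.arctan2(*(t-h)[1::-1])))
    k=[ray(d,u,.046) for u in((323,169),(345,169),(345,219),(323,219))];print(np.array(k).round(4),np.mean(k,0))
E
python3 wfit.py
```

```text
[0.55679994 0.20905405 0.012     ] [0.69249602 0.16043562 0.012     ] [0.70085258 0.22234921 0.012     ] len 0.14098500198605726 wid 0.06247498938571325 centre [0.62673712 0.20022323 0.012     ] yaw 172.80346973970876
[[0.5969 0.1929 0.046 ]
 [0.5995 0.2136 0.046 ]
 [0.6497 0.2085 0.046 ]
 [0.6469 0.1868 0.046 ]] [0.62323593 0.20044567 0.046     ]
```

```bash
python3 go.py w .6255 .2 .034 172.7
```

```text
rot10 [0. 0. 0.] shift_now [ -7.3  16.6 174.1] shift_final_axes [ -7.4  16.6 174.1]
t 4.95 q [  3.  51. -48.  88.  41.  60.  27.] p [0.6161 0.1844 0.1971] rpy [180.    0.  172.7] F [ 0.21 -0.41  0.49] w 0.0529 0.0
```

Request:
{"op": "drive_tool", "data": {
  "targets": [
    [0,0,0,-7,16.5,30,0.2],
    [0,0,0,0,0,45,0.2],
    [0,0,0,0,0,45,0.2],
    [0,0,0,0,0,35,0.2],
    [0,0,0,0,0,17,0.2]
  ]
}}

```text
time: 5.58
eef_pos: [0.6248, 0.1995, 0.0238]
tcp_rot: [-3.141, -0.0, 3.015]
contact_force: [-0.1, -0.8, -0.3]
gripper_width: 0.0531
grip_force: 0.0
```

Request:
{"op": "drive_tool", "data": {
  "targets": [
    [0,0,0,0,0,0,0.2],
    [0,0,0,0,0,2,-0.2],
    [0,0,0,0,0,0,-0.7],
    [0,0,0,0,0,0,-1],
    [0,0,0,0,0,0,-1]
  ],
  "newtons": 25
}}

```text
time: 6.2
eef_pos: [0.6253, 0.1997, 0.0234]
tcp_rot: [3.141, 0.001, 3.015]
contact_force: [-0.7, -0.6, 3.5]
gripper_width: 0.0214
grip_force: 25.0
```

Request:
{"op": "drive_tool", "data": {
  "targets": [
    [0,0,0,0,0,0,-1],
    [0,0,0,0,0,-10,-1],
    [0,0,0,0,0,-20,-1],
    [0,0,0,0,0,-40,-1],
    [0,0,0,0,0,-50,-1]
  ]
}}

```text
time: 6.82
eef_pos: [0.6242, 0.1994, 0.1441]
tcp_rot: [-3.141, -0.001, 3.016]
contact_force: [0.5, -0.7, -1.4]
gripper_width: 0.0219
grip_force: 25.0
```

Request:
{"op": "drive_tool", "data": {
  "targets": [
    [0,0,0,0,0,-50,-1],
    [0,0,0,0,0,-50,-1],
    [0,0,0,0,0,-28,-1],
    [0,0,1,0,0,0,-1],
    [0,0,1,0,0,0,-1]
  ]
}}

```text
time: 7.45
eef_pos: [0.6245, 0.1999, 0.2724]
tcp_rot: [3.14, 0.001, 2.662]
contact_force: [0.7, -0.7, -2.4]
gripper_width: 0.0217
grip_force: 25.0
```

Request:
{"op": "drive_tool", "data": {
  "targets": [
    [0,0,1,0,0,0,-1],
    [0,0,1,0,0,0,-1],
    [0,0,1,0,0,0,-1],
    [0,0,1,0,0,0,-1],
    [0,0,1,0,0,0,-1]
  ]
}}

```text
time: 8.07
eef_pos: [0.6242, 0.2001, 0.2718]
tcp_rot: [3.141, -0.001, 1.789]
contact_force: [0.5, -0.3, -2.1]
gripper_width: 0.0218
grip_force: 25.0
```

Request:
{"op": "drive_tool", "data": {
  "targets": [
    [0,0,1,0,0,0,-1],
    [0,0,1,0,0,0,-1],
    [0,0,1,0,0,0,-1],
    [0,0,1,0,0,0,-1],
    [0,0,1,0,0,0,-1]
  ]
}}

```text
time: 8.7
eef_pos: [0.6241, 0.2004, 0.2717]
tcp_rot: [-3.141, -0.001, 0.917]
contact_force: [-0.3, -0.7, -2.8]
gripper_width: 0.0218
grip_force: 25.0
```

Request:
{"op": "drive_tool", "data": {
  "targets": [
    [0,0,1,0,0,0,-1],
    [0,0,1,0,0,0,-1],
    [0,0,1,0,0,0,-1],
    [0,0,1,0,0,0,-1],
    [0,0,1,0,0,0,-1]
  ]
}}

```text
time: 9.32
eef_pos: [0.624, 0.2006, 0.2716]
tcp_rot: [-3.14, 0.0, 0.045]
contact_force: [0.6, 0.3, -0.7]
gripper_width: 0.0219
grip_force: 25.0
```

```bash
python3 go.py p -29 7 114 1
```

```text
rot10 [1.36 1.75 0.15] shift_now [-157.1  343.2   93.7] shift_final_axes [-156.2  354.1  -38.5]
t 9.325 q [ -19.   40.   -5.   82.    4.   57. -112.] p [0.624  0.2006 0.2716] rpy [-179.9    0.     2.6] F [ 0.58  0.27 -0.74] w 0.0219 24.99155339319259
```

Request:
{"op": "drive_tool", "data": {
  "targets": [
    [0,0,0,-22,49,0,-1],
    [0,0,0,-22,49,0,-1],
    [0,0,0,-23,49,0,-1],
    [0,0,0,-23,49,0,-1],
    [0,0,0,-23,49,0,-1]
  ]
}}

```text
time: 9.95
eef_pos: [0.523, -0.0512, 0.2717]
tcp_rot: [-3.141, -0.001, 0.05]
contact_force: [-0.4, -0.5, -0.7]
gripper_width: 0.0218
grip_force: 25.0
```

Request:
{"op": "drive_tool", "data": {
  "targets": [
    [0,0,0,-22,49,0,-1],
    [0,0,0,-22,49,0,-1],
    [0.68,0.88,0.07,0,0,0,-1],
    [0.68,0.87,0.07,0,0,0,-1],
    [0,0,0,0,0,0,-1]
  ]
}}

```text
time: 10.58
eef_pos: [0.4809, -0.1552, 0.2699]
tcp_rot: [-2.908, -0.276, -0.018]
contact_force: [-0.1, -0.0, -1.0]
gripper_width: 0.022
grip_force: 25.0
```

```bash
python3 go.py p -29 7 64 1; cat > b.py <<'E'
import sys
from workcell import vision
import cv2,numpy as np
o=[]
for n,(r,c) in {"scene":((150,300),(150,350)),"top":((120,280),(300,460))}.items():
    p=vision.get_image(n)["frame"][r[0]:r[1],c[0]:c[1]];o.append(cv2.resize(cv2.cvtColor(p,cv2.COLOR_RGB2BGR),(400,int(400*p.shape[0]/p.shape[1])),interpolation=cv2.INTER_CUBIC))
h=max(i.shape[0] for i in o);cv2.imwrite(sys.argv[1],np.hstack([cv2.copyMakeBorder(i,0,h-i.shape[0],0,0,0) for i in o]))
E
python3 wr.py w2 board_grip plate
```

```text
rot10 [ 0.09  0.13 -0.02] shift_now [-22.9  13.9 138.4] shift_final_axes [-26.1  16.1 137.6]
t 10.575 q [ 41.  28. -25. 117. -13.  27. -59.] p [ 0.4809 -0.1552  0.2699] rpy [-166.6  -15.8   -1. ] F [-0.12 -0.   -1.  ] w 0.022 24.995715245604515
[[309.7, 0.0, 316.1], [0.0, 309.7, 201.0], [0.0, 0.0, 1.0]] [[-0.001, -0.954, -0.299, 0.078], [1.0, -0.001, -0.001, -0.001], [0.001, -0.299, 0.954, -0.138], [0.0, 0.0, 0.0, 1.0]]
board_grip 0.85 [315.9, 235.0, 123.5, 227.0]
```

View pics/w2.png

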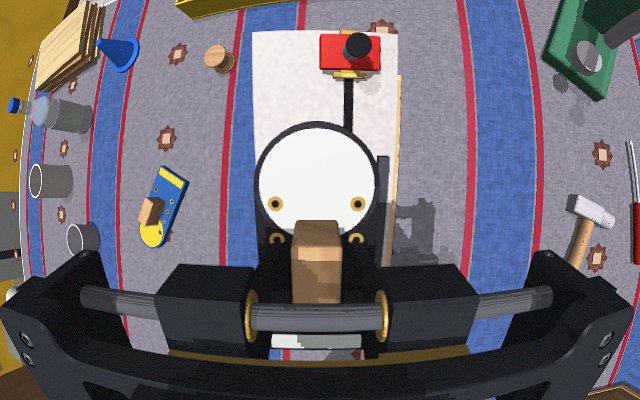

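```bash
cat > fit2.py <<'E'
import sys;sys.argv=["x"]
from fit import *
d=np.load("w2.npz");M=d["mount"];Rt=Ro.from_euler("xyz",d["rpy"]).as_matrix()
def wproj(X):
    Y=((X-d["pos"])@Rt-M[:3,3])@M[:3,:3];r=np.hypot(Y[:,0],Y[:,1]);th=np.arctan2(r,Y[:,2])
    return Y[:,:2]/r[:,None]*(th*d["mtx"][0,0])[:,None]+d["mtx"][:2,2]
W=[((150,85,0),(253,33)),((150,-65,0),(397,33)),((18,-45,10),(377.5,157))]
K=[((110,17,15),(321,69)),((110,-43,15),(381,69)),((146,17,15),(320,36)),((146,-43,15),(380,36))]
def res2(p):
    R=plateR(p[3],p[4],p[5]);X=np.array([q[0] for q in W]+[(q[0][0]-p[6],*q[0][1:]) for q in K])/1e3@R.T+p[:3]
    return np.r_[res(p[:6])*.7,(wproj(X)-[q[1] for q in W+K]).ravel(),(p[6]-4)/4]
f=least_squares(res2,[*p,4]);q=f.x
print(q[:3].round(4),np.degrees(q[3:6]).round(2),q[6]);print(f.fun.round(1))
np.savez("plate.npz",R=plateR(*q[3:6]),t=q[:3],c=q[6])
E
python3 fit2.py; python3 go.py p -29 7 64 1
```

```text
plate [ 0.5403 -0.1315  0.0889] [-1.19 17.11 13.71]
[ 0.2 -1.8 -2.  -0.7 -1.5 -0.2 -0.3 -0.5 -0.6  0.7  0.3  0.6  0.9  0.5
 -1.2  1.5 -1.3 -1.4  0.2  0.1]
board [0.6237 0.1985] 172.69232399512964
[-0.9 -0.6 -0.5 -0.8 -1.9  0.3 -1.6 -0.1  0.6  0.9 -1.6 -1.6]
grip home [ 0.48425455 -0.15139749  0.10285207] corner [ 0.42796496 -0.17280393  0.04290003]
[[0.956, -0.053, -0.29], [-0.02, 0.97, -0.242], [0.294, 0.237, 0.926]]
[ 0.5416 -0.1317  0.0903] [-1.13 17.19 13.68] 2.5503904948252965
[ 0.2 -1.3 -1.3 -1.2 -0.9 -0.9 -0.  -0.9 -0.2 -0.1  0.4 -0.1  0.8 -0.3
 -1.1  0.8 -1.  -1.4 -0.  -0.1  0.5  0.3  0.1  1.6  1.3 -0.4 -1.2  0.1
 -1.   1.7 -0.4 -1.9 -0.1  0.2 -0.4]
rot10 [0.08 0.14 0.06] shift_now [-26.2  19.9 135.7] shift_final_axes [-29.2  22.1 134.8]
t 10.725 q [ 40.  28. -25. 117. -13.  27. -59.] p [ 0.4856 -0.1489  0.271 ] rpy [-166.7  -16.    -0.2] F [ 0.58  0.48 -1.11] w 0.0218 24.996104850433767
```

Request:
{"op": "drive_tool", "data": {
  "targets": [
    [0.08,0.14,0.06,0,0,0,-1],
    [0,0,0,-15,11,40,-1],
    [0,0,0,-14,11,40,-1],
    [0,0,0,0,0,35,-1],
    [0,0,0,0,0,10,-1]
  ]
}}

```text
time: 11.35
eef_pos: [0.4961, -0.1369, 0.1396]
tcp_rot: [-2.889, -0.299, -0.016]
contact_force: [1.3, 1.1, -1.9]
gripper_width: 0.0218
grip_force: 25.0
```

Request:
{"op": "drive_tool", "data": {
  "targets": [
    [0,0,0,0,0,0,-1],
    [0,0,0,0,0,0,-1]
  ]
}}

```text
time: 11.6
eef_pos: [0.4955, -0.1404, 0.1419]
tcp_rot: [-2.892, -0.302, -0.021]
contact_force: [0.1, -0.4, -1.5]
gripper_width: 0.0219
grip_force: 25.0
```

```bash
python3 go.py p -29 7 34 1; python3 b.py pics/b1.png
```

```text
rot10 [ 0.   -0.01 -0.  ] shift_now [-0.5 -0.7 40.3] shift_final_axes [-0.4 -0.7 40.3]
t 11.6 q [ 39.  43. -27. 124. -14.   5. -55.] p [ 0.4955 -0.1404  0.1419] rpy [-165.7  -17.3   -1.2] F [ 0.08 -0.44 -1.52] w 0.0219 24.995949058793485
```

View pics/b1.png

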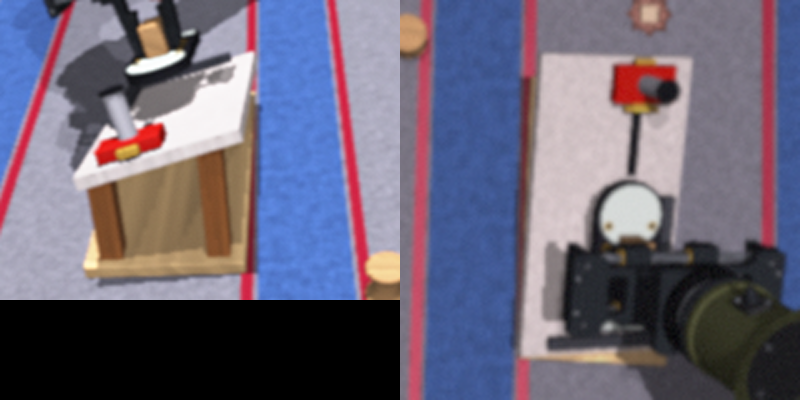

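Request:
{"op": "drive_tool", "data": {
  "targets": [
    [0,0,0,0,0,10,-1],
    [0,0,0,0,0,8,-1],
    [0,0,0,0,0,6,-1],
    [0,0,0,0,0,4,-1],
    [0,0,0,0,0,0,-1]
  ]
}}

```text
time: 12.32
eef_pos: [0.5029, -0.1343, 0.1167]
tcp_rot: [-2.888, -0.297, -0.023]
contact_force: [-0.6, 0.5, -2.0]
gripper_width: 0.0217
grip_force: 25.0
```

```bash
python3 go.py p -29 7 34 1
```

```text
rot10 [-0.01  0.01 -0.02] shift_now [ 0.1 -1.2 13.3] shift_final_axes [ 0.1 -1.2 13.3]
t 12.325 q [ 37.  46. -25. 124. -32.   2. -37.] p [ 0.5029 -0.1343  0.1167] rpy [-165.5  -17.    -1.3] F [-0.6   0.53 -2.02] w 0.0217 24.99569042120129
```

Request:
{"op": "drive_tool", "data": {
  "targets": [
    [0,0,0,0,0,3,-1],
    [0,0,0,0,0,3,-1],
    [0,0,0,0,0,2,-1],
    [0,0,0,0,0,0,-1]
  ]
}}

```text
time: 12.82
eef_pos: [0.5057, -0.133, 0.1103]
tcp_rot: [-2.888, -0.296, -0.022]
contact_force: [0.3, -0.7, -1.8]
gripper_width: 0.0218
grip_force: 25.0
```

```bash
python3 go.py p -29 7 34 1;python3 -c "
from workcell import manip;print(manip.read_state()['joint_positions'])"
```

```text
rot10 [-0.01  0.02 -0.02] shift_now [-0.6 -1.6  6.3] shift_final_axes [-0.6 -1.6  6.2]
t 12.825 q [ 36.  47. -24. 123. -54.   2. -14.] p [ 0.5057 -0.133   0.1103] rpy [-165.5  -17.    -1.2] F [ 0.35 -0.68 -1.77] w 0.0218 24.995793965645134
[ 0.63074262  0.81274795 -0.42147073  2.1554595  -0.94892348  0.04303264
 -0.24798328]
```

Request:
{"op": "drive_tool", "data": {
  "targets": [
    [0,0,0,2,0,1,-1],
    [0,0,0,2,0,1,-1],
    [0,0,0,0,0,0,-1]
  ]
}}

```text
time: 13.2
eef_pos: [0.5104, -0.1325, 0.1098]
tcp_rot: [-2.889, -0.297, -0.021]
contact_force: [-0.4, 1.0, -1.2]
gripper_width: 0.0217
grip_force: 25.0
```

```bash
python3 go.py p -29 7 34 1;python3 -c "
from workcell import manip;print(manip.read_state()['joint_positions'])"
```

```text
rot10 [-0.01  0.02 -0.01] shift_now [-4.9 -1.5  4.3] shift_final_axes [-4.9 -1.5  4.3]
t 13.2 q [ 35.  47. -23. 123. -55.   3. -14.] p [ 0.5104 -0.1325  0.1098] rpy [-165.5  -17.    -1.2] F [-0.36  0.97 -1.18] w 0.0217 24.996020668186247
[ 0.61840326  0.81378602 -0.40898555  2.14492618 -0.95301936  0.05262522
 -0.24781273]
```

Request:
{"op": "drive_tool", "data": {
  "targets": [
    [0,0,0,0,0,1,-1],
    [0,0,0,0,0,1,-1],
    [0,0,0,0,0,0.7,-1],
    [0,0,0,0,0,0,-1]
  ]
}}

```text
time: 13.7
eef_pos: [0.5103, -0.1324, 0.1078]
tcp_rot: [-2.889, -0.297, -0.022]
contact_force: [-4.8, -3.6, 9.5]
gripper_width: 0.0219
grip_force: 25.1
```

Request:
{"op": "drive_tool", "data": {
  "targets": [
    [0,0,0,0,0,0.8,-1],
    [0,0,0,0,0,0,-1]
  ]
}}

```text
time: 13.95
eef_pos: [0.5105, -0.1325, 0.1073]
tcp_rot: [-2.889, -0.297, -0.023]
contact_force: [-5.9, -4.5, 12.1]
gripper_width: 0.0218
grip_force: 25.2
```

```bash
python3 go.py p -29 7 34 1;python3 -c "
from workcell import manip;print(manip.read_state()['joint_positions'])"
```

```text
rot10 [-0.01  0.01 -0.02] shift_now [-4.3 -2.1  2. ] shift_final_axes [-4.3 -2.1  2. ]
t 13.95 q [ 36.  47. -24. 123. -56.   3. -13.] p [ 0.5105 -0.1325  0.1073] rpy [-165.5  -17.    -1.3] F [-5.85 -4.48 12.12] w 0.0218 25.179250091314316
[ 0.6212495   0.81967111 -0.41483212  2.14592407 -0.98183978  0.04398403
 -0.2187727 ]
```

Request:
{"op": "drive_tool", "data": {
  "targets": [
    [0,0,0,0,0,-0.5,-1],
    [0,0,0,0,0,-0.3,-1],
    [0,0,0,0,0,0,-1]
  ]
}}

```text
time: 14.32
eef_pos: [0.5104, -0.1325, 0.1075]
tcp_rot: [-2.889, -0.296, -0.022]
contact_force: [-3.7, -3.4, 6.3]
gripper_width: 0.0214
grip_force: 25.0
```

Request:
{"op": "drive_tool", "data": {
  "targets": [
    [0,0,0,0,0,-0.4,-1],
    [0,0,0,0,0,0,-1],
    [0,0,0,0,0,0,1],
    [0,0,0,0,0,0,1],
    [0,0,0,0,0,0,1]
  ]
}}

```text
time: 14.95
eef_pos: [0.511, -0.1317, 0.1075]
tcp_rot: [-2.888, -0.297, -0.021]
contact_force: [-0.5, 0.2, 1.1]
gripper_width: 0.0497
grip_force: 0.1
```

Request:
{"op": "drive_tool", "data": {
  "targets": [
    [0,0,0,0,0,0,1],
    [0,0,0,0,0,0,1],
    [0,0,0,0,0,-5,1],
    [0,0,0,0,0,-10,1],
    [0,0,0,0,0,-15,1]
  ]
}}

```text
time: 15.58
eef_pos: [0.5017, -0.1394, 0.136]
tcp_rot: [-2.888, -0.296, -0.022]
contact_force: [0.4, -0.5, 0.4]
gripper_width: 0.0881
grip_force: 0.0
```

Request:
{"op": "drive_tool", "data": {
  "targets": [
    [0,0,0,0,0,-20,1],
    [0,0,0,0,0,-25,1],
    [0,0,0,0,0,-25,1],
    [0,0,0,0,0,-25,1],
    [0,0,0,0,0,-10,1]
  ]
}}

```text
time: 16.2
eef_pos: [0.4717, -0.1656, 0.2343]
tcp_rot: [-2.89, -0.298, -0.022]
contact_force: [0.2, -0.0, 0.1]
gripper_width: 0.0879
grip_force: 0.0
```

```bash
python3 go.py p 107 -13 90 1;python3 wr.py w3 board_grip
```

```text
rot10 [-0.01  0.01 -0.01] shift_now [130.7  17.7  82.6] shift_final_axes [130.6  18.   82.8]
t 16.2 q [ 29.  30.  -3. 121. -46.  27. -21.] p [ 0.4717 -0.1656  0.2343] rpy [-165.6  -17.1   -1.2] F [ 0.18 -0.03  0.09] w 0.0879 0.0
[[309.7, 0.0, 316.1], [0.0, 309.7, 201.0], [0.0, 0.0, 1.0]] [[-0.001, -0.954, -0.299, 0.078], [1.0, -0.001, -0.001, -0.001], [0.001, -0.299, 0.954, -0.138], [0.0, 0.0, 0.0, 1.0]]
board_grip 0.69 [334.8, 207.1, 63.9, 134.2]
```

View pics/w3.png

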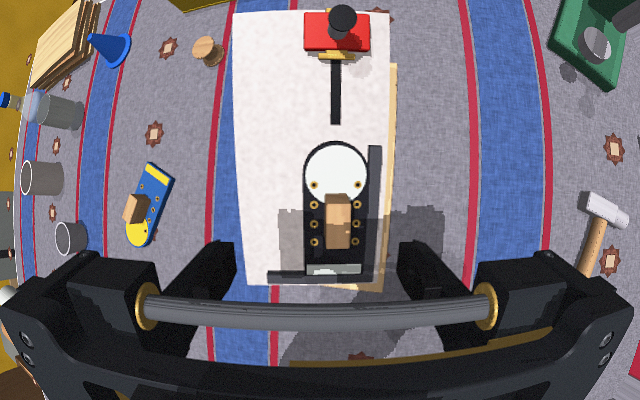

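```bash
cat > chk.py <<'E'
import sys;import numpy as np
from scipy.spatial.transform import Rotation as Ro
d=np.load(sys.argv[1]);P=np.load("plate.npz");M=d["mount"];Rt=Ro.from_euler("xyz",d["rpy"]).as_matrix()
def w(X):
    X=np.array(X)/1e3@P["R"].T+P["t"];Y=((X-d["pos"])@Rt-M[:3,3])@M[:3,:3];r=np.hypot(Y[:,0],Y[:,1]);th=np.arctan2(r,Y[:,2])
    return (Y[:,:2]/r[:,None]*(th*d["mtx"][0,0])[:,None]+d["mtx"][:2,2]).round(1)
c=float(sys.argv[2])
print("toe,heelL,heelR,toeL,toeR",w([(22,-13,12),(-120,19,12),(-120,-45,12),(-10,19,12),(-10,-45,12)]).tolist())
print("corners,fence end",w([(150,85,0),(150,-65,0),(18,-45,10),(-120,60,10),(-140,85,0)]).tolist())
print("block F/B top, post top",w([(110-c,17,15),(110-c,-43,15),(146-c,17,15),(146-c,-43,15),(128-c,-13,60)]).tolist())
E
python3 chk.py w3.npz 2.5
python3 -c "
import cv2;a=cv2.imread('pics/w3.png')[0:290,225:400];cv2.imwrite('pics/w3c.png',cv2.resize(a,(362,600),interpolation=cv2.INTER_CUBIC))"
```

```text
toe,heelL,heelR,toeL,toeR [[336.4, 141.4], [304.3, 275.3], [363.4, 274.7], [302.4, 174.9], [369.2, 174.9]]
corners,fence end [[234.6, 15.4], [388.8, 14.1], [369.8, 145.7], [266.9, 273.9], [248.3, 283.5]]
block F/B top, post top [[303.5, 49.7], [369.7, 50.8], [303.4, 12.9], [369.2, 14.3], [340.4, 17.7]]
```

View pics/w3c.png

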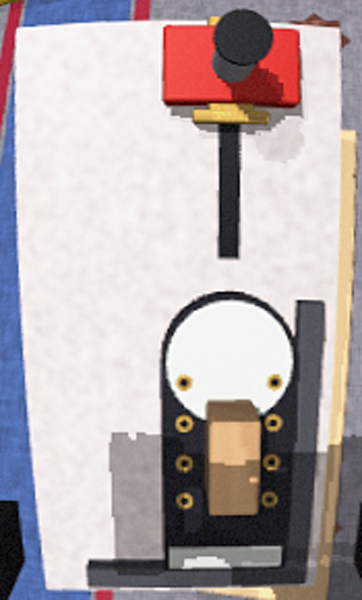

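Request:
{"op": "drive_tool", "data": {
  "targets": [
    [0,0,0,37,5,0,0.3],
    [0,0,0,37,5,0,0.3],
    [0,0,0,37,4,20,0.3],
    [0,0,0,38,4,30,0.3],
    [0,0,0,0,0,20,0.3]
  ]
}}

```text
time: 16.92
eef_pos: [0.638, -0.1664, 0.2052]
tcp_rot: [-2.887, -0.298, -0.019]
contact_force: [-1.1, 1.0, -0.2]
gripper_width: 0.0571
grip_force: 0.0
```

Request:
{"op": "drive_tool", "data": {
  "targets": [
    [0,0,0,0,0,0,0.3],
    [0,0,0,0,0,0,0.3]
  ]
}}

```text
time: 17.18
eef_pos: [0.6341, -0.1691, 0.2068]
tcp_rot: [-2.888, -0.295, -0.023]
contact_force: [0.2, -0.0, 0.5]
gripper_width: 0.0574
grip_force: 0.0
```

```bash
python3 go.py p 125.5 -13 41 1; python3 b.py pics/b2.png
```

```text
rot10 [-0.01  0.02 -0.02] shift_now [ 2.2 -0.6 60. ] shift_final_axes [ 2.  -0.7 60. ]
t 17.175 q [ 18.  42.   4.  99. -41.  35. -36.] p [ 0.6341 -0.1691  0.2068] rpy [-165.5  -16.9   -1.3] F [ 0.19 -0.05  0.47] w 0.0574 0.0
```

View pics/b2.png

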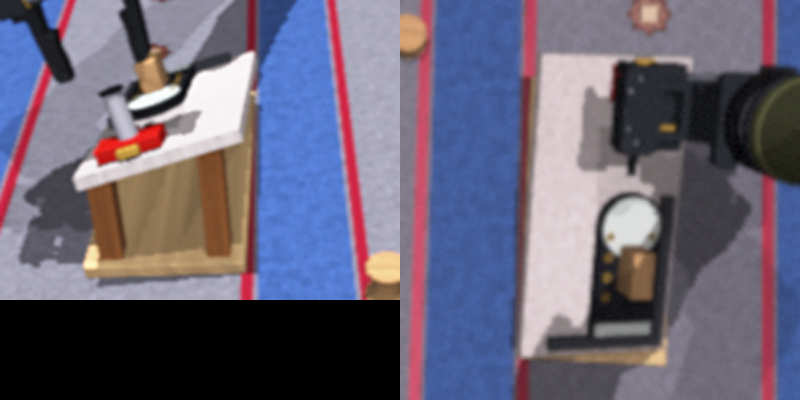

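Request:
{"op": "drive_tool", "data": {
  "targets": [
    [0,0,0,2,-0.7,15,0.3],
    [0,0,0,0,0,20,0.3],
    [0,0,0,0,0,15,0.3],
    [0,0,0,0,0,10,0.3],
    [0,0,0,0,0,0,0.3]
  ]
}}

```text
time: 17.9
eef_pos: [0.6543, -0.1526, 0.151]
tcp_rot: [-2.888, -0.295, -0.021]
contact_force: [0.3, 0.1, -0.2]
gripper_width: 0.0577
grip_force: 0.0
```

Request:
{"op": "drive_tool", "data": {
  "targets": [
    [0,0,0,0,0,0,-0.3],
    [0,0,0,0,0,0,-1],
    [0,0,0,0,0,0,-1],
    [0,0,0,0,0,0,-1],
    [0,0,0,0,0,0,-1]
  ],
  "newtons": 35
}}

```text
time: 18.52
eef_pos: [0.6547, -0.1549, 0.1521]
tcp_rot: [-2.891, -0.297, -0.023]
contact_force: [0.8, -4.0, -2.3]
gripper_width: 0.0171
grip_force: 34.9
```

```bash
cat > f.py <<'E'
import numpy as np,time
from workcell import manip
P=np.load("plate.npz");s=manip.read_state();R=P["R"]
g=R.T@(s["eef_pos"]-P["t"])*1e3
print("t",s["time"],"plate tcp",g.round(2),"clamp~",(128-g[0]).round(2),"F plate",(R.T@s["contact_force"]).round(2),"tau",np.round(s["torque"],2),"w",s["gripper_width"],s["grip_force"],"q",np.degrees(s["joint_positions"]).round(1))
E
python3 f.py
```

```text
t 18.525 plate tcp [126.69 -14.01  29.9 ] clamp~ 1.31 F plate [ 0.2  -4.5  -1.42] tau [-0.63  0.19 -0.18] w 0.01713055129536248 34.86961708869785 q [ 17.2  47.    1.5  98.6 -43.6  29.3 -33.5]
```

Request:
{"op": "drive_tool", "data": {
  "targets": [
    [0,0,0,0,1,0,-1],
    [0,0,0,-5,0,0,-1],
    [0,0,0,-8,0,0,-1],
    [0,0,0,-8,0,0,-1],
    [0,0,0,-8,0,0,-1]
  ]
}}

```text
time: 19.15
eef_pos: [0.6261, -0.1542, 0.1429]
tcp_rot: [-2.889, -0.296, -0.022]
contact_force: [3.7, -4.2, -5.2]
gripper_width: 0.0173
grip_force: 34.8
```

Request:
{"op": "drive_tool", "data": {
  "targets": [
    [0,0,0,-6,0,0,-1],
    [0,0,0,-6,0,0,-1],
    [0,0,0,-4,0,0,-1],
    [0,0,0,-2,0,0,-1],
    [0,0,0,0,0,0,-1]
  ]
}}

```text
time: 19.77
eef_pos: [0.6085, -0.1538, 0.1371]
tcp_rot: [-2.889, -0.295, -0.022]
contact_force: [2.8, -4.4, -6.5]
gripper_width: 0.0169
grip_force: 34.8
```

```bash
python3 f.py
```

```text
t 19.775 plate tcp [ 78.15 -13.92  29.21] clamp~ 49.85 F plate [ 0.79 -5.95 -5.77] tau [-1.03  0.07 -0.26] w 0.016932853196285513 34.836181537248194 q [ 21.6  46.   -3.8 106.3 -46.2  22.8 -27.6]
```

Request:
{"op": "drive_tool", "data": {
  "targets": [
    [0,0,0,0,1.2,1.2,-1],
    [0,0,0,-5,0,0.1,-1],
    [0,0,0,-5,0,0.1,-1],
    [0,0,0,-4,0,0.1,-1],
    [0,0,0,0,0,0,-1]
  ]
}}

```text
time: 20.4
eef_pos: [0.5961, -0.1535, 0.1329]
tcp_rot: [-2.888, -0.296, -0.022]
contact_force: [-2.1, -2.9, 5.5]
gripper_width: 0.0166
grip_force: 34.9
```

```bash
python3 f.py
```

```text
t 20.4 plate tcp [ 65.01 -14.    28.85] clamp~ 62.99 F plate [-0.33 -1.38  6.43] tau [-0.32  0.27 -0.01] w 0.016600768051319163 34.93752141483128 q [ 23.3  45.9  -5.7 108.4 -47.   20.7 -25.7]
```

Request:
{"op": "drive_tool", "data": {
  "targets": [
    [0,0,0,-3,0.1,-0.7,-1],
    [0,0,0,-3,0,0,-1],
    [0,0,0,-2,0,0,-1],
    [0,0,0,-2,0,0,-1],
    [0,0,0,0,0,0,-1]
  ]
}}

```text
time: 21.02
eef_pos: [0.5865, -0.1532, 0.1299]
tcp_rot: [-2.888, -0.295, -0.021]
contact_force: [-0.0, -2.0, 0.6]
gripper_width: 0.0175
grip_force: 34.9
```

```bash
python3 f.py; python3 wr.py w4; python3 chk.py w4.npz 73;python3 -c "
import cv2;a=cv2.imread('pics/w4.png')[100:340,200:440];cv2.imwrite('pics/w4c.png',cv2.resize(a,(600,600),interpolation=cv2.INTER_CUBIC))"
```

```text
t 21.025 plate tcp [ 54.97 -13.95  28.75] clamp~ 73.03 F plate [ 0.22 -1.76  1.08] tau [-0.2   0.08 -0.07] w 0.01749486814263205 34.892700305208564 q [ 24.4  45.8  -7.1 109.9 -47.6  19.3 -24.5]
[[309.7, 0.0, 316.1], [0.0, 309.7, 201.0], [0.0, 0.0, 1.0]] [[-0.001, -0.954, -0.299, 0.078], [1.0, -0.001, -0.001, -0.001], [0.001, -0.299, 0.954, -0.138], [0.0, 0.0, 0.0, 1.0]]
toe,heelL,heelR,toeL,toeR [[316.2, 299.1], [280.5, 421.6], [353.0, 421.6], [268.3, 336.2], [364.6, 336.2]]
corners,fence end [[147.8, 87.8], [411.5, 78.5], [367.7, 301.4], [235.9, 416.1], [216.8, 415.6]]
block F/B top, post top [[264.4, 280.4], [368.0, 280.3], [259.6, 223.0], [372.3, 222.8], [315.6, 302.1]]
```

View pics/w4c.png

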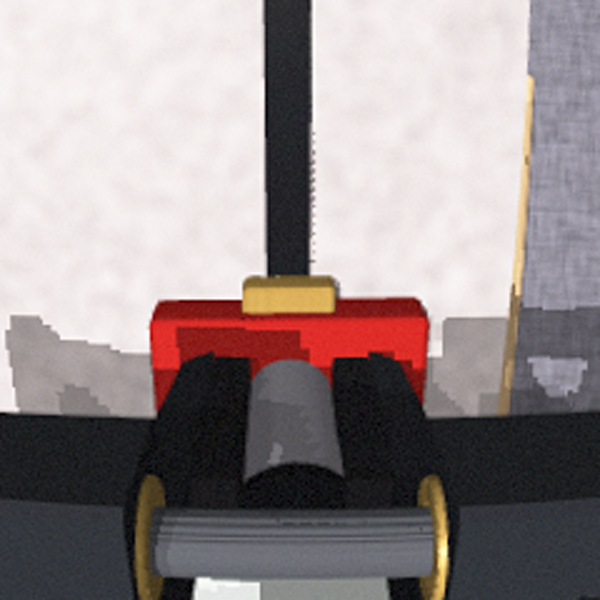

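Request:
{"op": "drive_tool", "data": {
  "targets": [
    [0,0,0,-1,0.1,0,-1],
    [0,0,0,-1,0.1,0,-1],
    [0,0,0,0,0,0,-1]
  ]
}}

```text
time: 21.45
eef_pos: [0.585, -0.1533, 0.1294]
tcp_rot: [-2.887, -0.296, -0.021]
contact_force: [2.1, -0.4, -0.0]
gripper_width: 0.0172
grip_force: 34.9
```

```bash
python3 f.py
```

```text
t 21.45 plate tcp [ 53.36 -14.01  28.77] clamp~ 74.64 F plate [ 2.05 -0.53 -0.56] tau [-0.02 -0.   -0.  ] w 0.017201455392718043 34.88419351167977 q [ 24.7  45.8  -7.4 110.1 -47.7  19.  -24.3]
```

Request:
{"op": "drive_tool", "data": {
  "targets": [
    [0,0,0,-1,0,0,-1],
    [0,0,0,0,0,0,-1]
  ]
}}

```text
time: 21.7
eef_pos: [0.584, -0.1533, 0.1291]
tcp_rot: [-2.888, -0.296, -0.021]
contact_force: [1.6, -0.3, -0.8]
gripper_width: 0.0171
grip_force: 34.9
```

```bash
python3 f.py
```

```text
t 21.7 plate tcp [ 52.31 -14.03  28.78] clamp~ 75.69 F plate [ 1.3  -0.54 -1.18] tau [0.11 0.06 0.07] w 0.01713314330344067 34.87951657734811 q [ 24.8  45.8  -7.5 110.3 -47.7  18.8 -24.2]
```

Request:
{"op": "drive_tool", "data": {
  "targets": [
    [0,0,0,-1,0,0,-1],
    [0,0,0,0,0,0,-1]
  ]
}}

```text
time: 21.95
eef_pos: [0.583, -0.1533, 0.1288]
tcp_rot: [-2.887, -0.296, -0.021]
contact_force: [1.9, 0.7, -2.5]
gripper_width: 0.0164
grip_force: 34.9
```

Request:
{"op": "drive_tool", "data": {
  "targets": [
    [0,0,0,-1,0,0.1,-1],
    [0,0,0,0,0,0,-1]
  ]
}}

```text
time: 22.2
eef_pos: [0.5821, -0.1532, 0.1285]
tcp_rot: [-2.888, -0.296, -0.021]
contact_force: [2.6, 2.2, -0.5]
gripper_width: 0.0168
grip_force: 34.9
```

Request:
{"op": "drive_tool", "data": {
  "targets": [
    [0,0,0,-1,0,0,-1],
    [0,0,0,0,0,0,-1]
  ]
}}

```text
time: 22.45
eef_pos: [0.5813, -0.1532, 0.1282]
tcp_rot: [-2.888, -0.296, -0.021]
contact_force: [1.2, 2.9, -1.8]
gripper_width: 0.0171
grip_force: 34.9
```

Request:
{"op": "drive_tool", "data": {
  "targets": [
    [0,0,0,-1,-0.2,0,-1],
    [0,0,0,0,0,0,-1]
  ]
}}

```text
time: 22.7
eef_pos: [0.5812, -0.1532, 0.1282]
tcp_rot: [-2.888, -0.298, -0.021]
contact_force: [5.1, 3.0, -2.7]
gripper_width: 0.0166
grip_force: 34.9
```

```bash
python3 f.py
```

```text
t 22.7 plate tcp [ 49.43 -14.02  28.76] clamp~ 78.57 F plate [ 4.    2.04 -4.7 ] tau [ 0.51 -0.43  0.02] w 0.01655908687517455 34.860772071406245 q [ 25.3  45.8  -8.2 110.8 -48.   18.1 -23.7]
```

Request:
{"op": "drive_tool", "data": {
  "targets": [
    [0,0,0,-0.7,-0.2,0.4,-1],
    [0,0,0,0,0,0,-1]
  ]
}}

```text
time: 22.95
eef_pos: [0.5812, -0.1532, 0.1282]
tcp_rot: [-2.889, -0.299, -0.021]
contact_force: [4.4, 1.7, -1.1]
gripper_width: 0.0167
grip_force: 34.9
```

```bash
python3 f.py
```

```text
t 22.95 plate tcp [ 49.41 -14.03  28.76] clamp~ 78.59 F plate [ 3.88  1.1  -2.72] tau [ 0.58 -0.61  0.01] w 0.016655217996615568 34.87622682005167 q [ 25.4  45.8  -8.3 110.9 -48.1  18.  -23.6]
```

Request:
{"op": "drive_tool", "data": {
  "targets": [
    [0,0,0,-0.7,0,0.2,-1],
    [0,0,0,0,0,0,-1]
  ]
}}

```text
time: 23.2
eef_pos: [0.5812, -0.1532, 0.1282]
tcp_rot: [-2.889, -0.3, -0.022]
contact_force: [5.7, 2.2, 0.4]
gripper_width: 0.0169
grip_force: 34.9
```

```bash
python3 f.py
```

```text
t 23.2 plate tcp [ 49.39 -14.05  28.75] clamp~ 78.61 F plate [ 5.54  1.95 -1.83] tau [ 0.64 -0.78 -0.04] w 0.016902635013187332 34.883016385138035 q [ 25.5  45.8  -8.4 110.9 -48.1  17.8 -23.5]
```

Request:
{"op": "drive_tool", "data": {
  "targets": [
    [0,0,0,-0.8,-0.2,0,-1],
    [0,0,0,-0.8,0,0.2,-1],
    [0,0,0,0,0,0,-1]
  ]
}}

```text
time: 23.58
eef_pos: [0.5811, -0.1532, 0.1282]
tcp_rot: [-2.89, -0.303, -0.022]
contact_force: [7.0, 2.1, 1.6]
gripper_width: 0.0175
grip_force: 34.9
```

```bash
python3 f.py;python3 f.py
```

```text
t 23.575 plate tcp [ 49.3  -14.02  28.75] clamp~ 78.7 F plate [ 7.12  2.05 -1.09] tau [ 0.67 -1.24 -0.13] w 0.017546500861324775 34.87968041561544 q [ 25.7  45.8  -8.8 111.1 -48.3  17.5 -23.3]
t 23.575 plate tcp [ 49.3  -14.02  28.75] clamp~ 78.7 F plate [ 7.12  2.05 -1.09] tau [ 0.67 -1.24 -0.13] w 0.017546500861324775 34.87968041561544 q [ 25.7  45.8  -8.8 111.1 -48.3  17.5 -23.3]
```

Request:
{"op": "drive_tool", "data": {
  "targets": [
    [0,0,0,-1,-0.2,0,-1],
    [0,0,0,-1,0,0,-1],
    [0,0,0,-1,0,0,-1],
    [0,0,0,0,0,0,-1]
  ]
}}

```text
time: 24.08
eef_pos: [0.581, -0.1532, 0.1282]
tcp_rot: [-2.891, -0.307, -0.022]
contact_force: [13.9, 2.5, -1.5]
gripper_width: 0.0175
grip_force: 34.9
```

```bash
python3 f.py
```

```text
t 24.075 plate tcp [ 49.18 -14.04  28.81] clamp~ 78.82 F plate [12.81  1.32 -6.1 ] tau [ 0.65 -2.16 -0.4 ] w 0.01748193119125863 34.851118717342615 q [ 26.   45.8  -9.3 111.3 -48.5  16.9 -22.9]
```

Request:
{"op": "drive_tool", "data": {
  "targets": [
    [0,0,0,-0.4,-0.1,0.5,-1],
    [0,0,0,0,0,0,-1],
    [0,0,0,0,0,0,-1]
  ]
}}

```text
time: 24.45
eef_pos: [0.5809, -0.1532, 0.1281]
tcp_rot: [-2.891, -0.308, -0.022]
contact_force: [12.5, 2.7, 2.9]
gripper_width: 0.017
grip_force: 34.9
```

```bash
python3 f.py
```

```text
t 24.45 plate tcp [ 49.16 -14.06  28.77] clamp~ 78.84 F plate [12.77  2.63 -1.6 ] tau [ 0.83 -2.17 -0.35] w 0.017014802404432525 34.87981467973441 q [ 26.1  45.8  -9.4 111.4 -48.5  16.8 -22.9]
```

Request:
{"op": "drive_tool", "data": {
  "targets": [
    [0,0,0,-0.6,-0.2,0.2,-1],
    [0,0,0,0,0,0,-1]
  ]
}}

```text
time: 24.7
eef_pos: [0.581, -0.1532, 0.1281]
tcp_rot: [-2.892, -0.309, -0.022]
contact_force: [12.8, 2.1, 3.6]
gripper_width: 0.0172
grip_force: 34.9
```

```bash
python3 f.py
```

```text
t 24.7 plate tcp [ 49.17 -14.03  28.75] clamp~ 78.83 F plate [13.29  2.21 -0.89] tau [ 0.81 -2.33 -0.37] w 0.0172033125123434 34.918874027207494 q [ 26.1  45.8  -9.5 111.4 -48.6  16.7 -22.8]
```

Request:
{"op": "drive_tool", "data": {
  "targets": [
    [0,0,0,0,0,0,0.3],
    [0,0,0,0,0,0,0.3],
    [0,0,0,0,0,0,0.3],
    [0,0,0,0,0,0,0.3]
  ]
}}

```text
time: 25.2
eef_pos: [0.5734, -0.1525, 0.1244]
tcp_rot: [-2.889, -0.295, -0.022]
contact_force: [-0.2, -0.5, 0.8]
gripper_width: 0.0551
grip_force: 0.0
```

Request:
{"op": "drive_tool", "data": {
  "targets": [
    [0,0,0,2,0,-5,0.3],
    [0,0,0,2,0,-15,0.3],
    [0,0,0,0,0,-30,0.3],
    [0,0,0,0,0,-40,0.3],
    [0,0,0,0,0,-40,0.3]
  ]
}}

```text
time: 25.82
eef_pos: [0.5398, -0.1842, 0.2476]
tcp_rot: [-2.888, -0.296, -0.022]
contact_force: [0.1, 1.0, 0.5]
gripper_width: 0.0574
grip_force: 0.0
```

Request:
{"op": "drive_tool", "data": {
  "targets": [
    [0,0,0,-30,0,-20,0.3],
    [0,0,0,-40,0,0,0.3],
    [0,0,0,0,0,0,0.3],
    [0,0,0,0,0,0,0.3]
  ]
}}

```text
time: 26.32
eef_pos: [0.4686, -0.1876, 0.2449]
tcp_rot: [-2.889, -0.298, -0.022]
contact_force: [0.3, -0.8, 0.3]
gripper_width: 0.0571
grip_force: 0.0
```

```bash
python3 f.py; python3 wr.py w5; python3 chk.py w5.npz 79;python3 -c "
import cv2;a=cv2.imread('pics/w5.png')[0:290,200:440];cv2.imwrite('pics/w5c.png',cv2.resize(a,(497,600),interpolation=cv2.INTER_CUBIC))"
```

```text
t 26.325 plate tcp [-23.05 -13.76 177.85] clamp~ 151.05 F plate [ 0.42 -0.76  0.36] tau [-0.2   0.32  0.02] w 0.05710105615219569 0.0 q [ 30.3  29.9  -1.4 119.1 -43.2  30.  -22.2]
[[309.7, 0.0, 316.1], [0.0, 309.7, 201.0], [0.0, 0.0, 1.0]] [[-0.001, -0.954, -0.299, 0.078], [1.0, -0.001, -0.001, -0.001], [0.001, -0.299, 0.954, -0.138], [0.0, 0.0, 0.0, 1.0]]
toe,heelL,heelR,toeL,toeR [[316.5, 139.9], [288.5, 268.1], [345.3, 268.0], [284.8, 171.9], [348.4, 171.7]]
corners,fence end [[221.3, 21.7], [367.6, 17.4], [348.8, 143.9], [253.1, 266.5], [236.2, 276.1]]
block F/B top, post top [[285.6, 131.4], [347.4, 131.2], [285.0, 94.6], [347.8, 94.4], [316.3, 113.7]]
```

View pics/w5c.png

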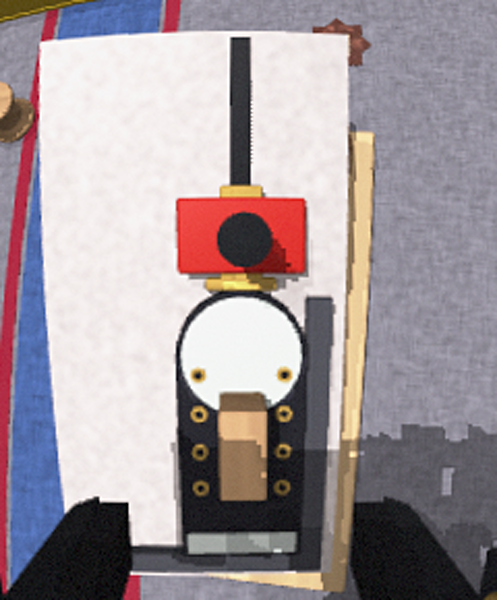

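The board sits home in the corner and the brass nose (crop ~(240,285)) bears on the white toe. The gripper is clear of everything, so I'm handing in.

```bash
python3 -c "
from workcell import manip;print(manip.hand_in())"
```

```text
the job is handed in; nothing more can be done
None
```

The charcoal board slid home into the corner, toe uphill, and the clamp's nose was pressed on the toe (13 N at the wrist, about 11 N net of slide friction) and released; it stayed on the toe, and the job is handed in at about 26 s (result not reported).

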